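Find the radius gauge that fits a tube

ROBOT

A 6-joint arm with a two-finger parallel gripper is mounted at the origin on a cart in front of the work surface, level with it; the furniture and walls round the work are solid. World frame = base frame: x ahead of the robot, y to its left, z up, the work surface at z = 0. Lengths are in m, angles in rad, forces in N, time in s.
With the tool pointing down it reaches from about 0.4 to 0.825 m from the base axis. Payload 7 kg.
Tool frame: the origin (TCP) lies midway between the tips of the shut fingers; the grasp point (between the pads) lies hold_point_z behind it (hold_point_z is the distance from the TCP to the grasp point, in m); z points along the fingers, y is the line along which they close (so a half turn about z gives the same grasp; the last joint's range is limited). The gripper opens to 88 mm and grips with 3 to 60 N. Pads are 19 mm wide; open, the fingers measure 130 mm over their backs; the gripper's body (78 mm by 193 mm) begins 47 mm behind the grasp point.
Start: joints at [-1.008, 0.359, 0.012, 0, -1.224, -0.288], TCP at [0.183, -0.65, 0.227] pointing down, gripper open.
Joint ranges: [-3.07, 3.07], [-1.43, 2.12], [-1.02, 1.25], [-3.03, 1.67], [-3.05, -0], [-3.03, 3.03]. Speed limits (rad/s): [2.39, 2.39, 3.01, 3.14, 3.14, 3.14].

INTERFACE

Orientations are given as [roll, pitch, yaw] about the fixed x, y, z axes, in that order (R = Rz(yaw) Ry(pitch) Rx(roll)).
In Python, from station import * gives the robot as it stands.
- The arm moves only by the tool apply_moves, never from a script. Its argument "steps" is a list of rows, each an object with "translation": the shift along the world's x, y, z scaled (see below), a list of three; "rotation": the turn, a rotation vector about the world's x, y, z scaled (see below), a list of three. A call has exactly 10 rows; each row is the pose to reach, as a shift and turn from the pose commanded when the call began; what a row does not reach only later rows make up. The controller multiplies each number of a shift by 250 mm and each number of a turn by 30 degrees. A row lasts 1/12 s, in which the tool goes at most 41.7 mm and 7.16 degrees, less where a joint would pass 70% of its speed; a pose out of reach is approached as far as the arm can. A call with a number of a shift or a turn outside -1 to 1 is refused whole. A call with a gripper value outside its range is refused whole. "jaw" is the closure, from -1 (fully open) to 1 (shut), so that 0 is half open, set as the call begins (left out, the last holds). The fingers move at their own pace and stop on an object; "newtons" is the grip in N (left out, the last holds). Time passes only in rows, so rows that repeat a pose let the fingers close, or fill a call up. It gives the time, the measured TCP pose, the force, the opening and the grip force at its end, in the units of the state.
- get_state(): the state, without advancing time (a new reading comes with each control period).
- grab_frame(name): name is "scene" or "side" or "wrist"; returns the picture (420x560x3 uint8, blue, green, red); there is no depth.
- camera_model(name): a dict with "fx", "fy", "cx", "cy" (pixels), "k1" (the pictures are not rectified: a ray, as slopes to the right and down, at radius r is drawn at 1 + k1 r^2 times it, then the intrinsics apply), "xyz" and "rotation" of the camera in the world. Camera axes: x right, y down, z forward; pixel columns grow to the right and rows downward; lengths in m; the calibration is good to about 2 mm. A picture is of the moment at which its call begins: read the wrist's pose just before it. camera_model takes no time and is no camera call; for the wrist camera it gives the pose at the moment of the call.
- job_done(): hands the job in; it is judged then, once.
The state is a dict: "t": time; "q": joint angles; "qd": joint speeds; "joint_efforts": joint torques, N m; "eef_pos": TCP position; "ee_rot": TCP orientation; "force": force on the tool from outside, world axes, zero at the start; "moment": the same for the moment, N m; "width": finger opening in m; "gripper_force": force on a finger pad.
Only numpy, scipy, OpenCV 4.12 (cv2) and the standard library are available. Lean on these libraries where they do the work, as an engineer would, in place of code of your own. Each camera call takes 0.05 s, during which the arm holds its last target. There are 200 camera calls.

TASK

Use the three radius gauges to find the one that matches the steel tube lying in the wooden rest: lay the tube along the notches of both leaves of a gauge, and feel whether it stands proud on the corners, rocks from side to side, or beds down with no rocking. In the gauge that fits, press the tube gently down (some 10 N) and hold it so for about a second, then let go and leave it lying bedded there. Never press the tube on a gauge hard (stay well under 25 N), and leave the other things on the bench where they are.

Things in the scene. Friction and masses are not known exactly. Their poses are not given: they have to be found in the camera images.
- tube_mid (a point): middle of a loose plain steel tube, 28 mm outside diameter, 130 mm long, about 0.15 kg. The point lies on the tube's axis half-way along; x runs along the tube. It starts level in the rest, its centre line 41.8 mm above the bench. It can be gripped across its diameter from above at mid-length, with the fingers between the rest's (or a gauge's) two plates
- gauge_a: one of three fixed radius gauges: dark steel base plate 92x48x10 mm with two upright aluminium leaves 8 mm thick, 48 mm wide, 50 mm high, centred 36 mm either side of the middle (64 mm clear between them). Both leaves have the same round concave notch in the middle of the top edge. Origin: centre of the underside, on the bench; x runs through both notches (the way a tube lies in them), z up
- gauge_b: one of the three gauges, same build, size and axes as gauge_a. Only the notch differs: radius 10, 14.5 or 20 mm (18, 25 or 34 mm wide at the top edge); the names do not tell which is which. Centre line of the tube above the bench: 60.7 mm on the 10 mm notch (stands on its corners); 56.9 mm in the 14.5 mm notch (it fits); 54.5 mm in the 20 mm notch
- gauge_c: one of the three gauges, same build, size and axes as gauge_a. In the fitting notch the tube has about 1 mm of sideways play in all; in the 20 mm notch it rolls several mm from side to side. All gauges are rigid: the force climbs by tens of newtons per mm
- rest: fixed wooden rest: base board 100x56x8 mm with two upright boards 10 mm thick, 36 mm high, centred 40 mm either side of the middle (70 mm clear between them), each with a V notch in which the tube lies. Origin: centre of the underside; x along the tube, z up
- tape: bystander: roll of black tape, 62x60x19 mm, lying flat; origin at the centre of its underside
- screwdriver: bystander: dark screwdriver, 141 mm long, 18 mm thick; origin at the centre of its underside
- pliers: bystander: small blue-handled pliers, 118x63x12 mm; origin at the centre of their underside
- tube: the same tube; origin and axes as the point at its middle

How it is judged:
By the outcome, as a careful person would: the job done as asked, in the order asked, and still so for the second after the job is handed in, with the robot touching nothing.
It also fails if it takes over 67 s, if anything falls off the work surface, if the arm or the gripper's body presses on something with over 40 N, if the wrist force passes 120 N, or if a joint passes its speed limit or range.

## Working session

There is one attempt and no reset: what is moved stays moved. The work goes in short steps, Python scripts to look and compute and a tool call to move; the robot and the scene stay as the last step left them, time stands still between calls to the robot, and variables do not carry over. Pictures are saved under pics/ and viewed, at most 10 in all, crops included, and the job is handed in when it is done.

Besides the shell and the picture viewer there is one more tool, called after ">>>" as name(argument=value, ...) on one line, values as JSON. apply_moves: Moves the arm, as the interface text tells. Shifts and turns lie within -1 to 1; 1 stands for 250 mm of shift or 30 degrees of turn. Its arguments: {"type":"object","properties":{"steps":{"type":"array"},"jaw":{"type":"number"},"newtons":{"type":"number"}},"required":["steps"]}

```bash
mkdir -p pics; ls; python3 - <<'E'
from station import *
import cv2
print({k:v for k,v in get_state().items() if k in('t','eef_pos','ee_rot','width','force','hold_point_z')}, get_state().keys())
for n in('scene','side'):
    cv2.imwrite(f'pics/{n}0.png',grab_frame(n)); print(n,camera_model(n))
import station; print(getattr(station,'hold_point_z',None),[x for x in dir(station) if x[0]!='_'])
E
```

```text
pics
{'t': 0.0, 'eef_pos': array([ 0.18298688, -0.64921022,  0.22561465]), 'ee_rot': array([ 3.13990358e+00, -1.80785922e-04, -2.86691045e+00]), 'force': array([ 0.43978333, -0.34398937,  0.06467118]), 'width': 0.08754039115122092} dict_keys(['t', 'q', 'qd', 'joint_efforts', 'eef_pos', 'ee_rot', 'force', 'moment', 'gripper_force', 'width'])
scene {'fx': 383.33187233563433, 'fy': 383.33187233563433, 'cx': 280.387213230214, 'cy': 207.34902382449846, 'k1': -0.06028329797422487, 'xyz': array([-0.04837526, -0.54563608,  0.51497905]), 'rotation': array([-2.07955205, -0.02244671, -0.84363637])}
side {'fx': 502.83114101075796, 'fy': 502.83114101075796, 'cx': 274.27703312120076, 'cy': 201.3651832973781, 'k1': -0.0422770437571487, 'xyz': array([0.0896499 , 0.61159299, 1.03796972]), 'rotation': array([-2.44756379,  0.00258131, -2.53678083])}
0.0188 ['Unreachable', 'camera_model', 'get_state', 'grab_frame', 'hold_point_z', 'job_done']
```

View pics/scene0.png

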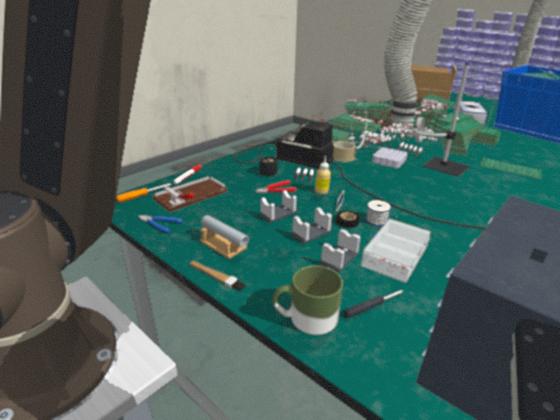

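View pics/side0.png

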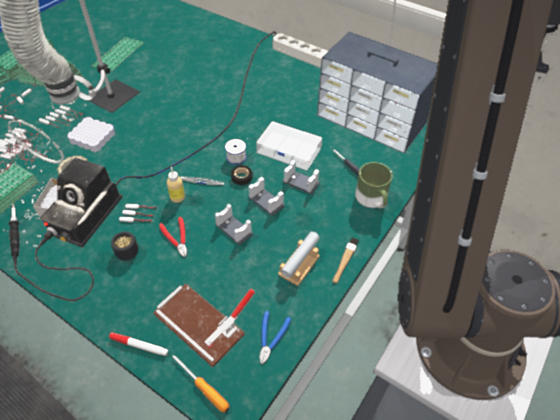

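The scene view shows the tube and rest near (225,237) and the gauges at (278,207), (312,225) and (341,250). The side view shows the tube near (300,255) and the gauges at (233,225), (266,197) and (300,180). I'll enlarge both.

```bash
cat > h.py <<'E'
import numpy as np, cv2
from scipy.spatial.transform import Rotation as Rn
from station import *
def ray(m,uv):
    K=np.array([[m['fx'],0,m['cx']],[0,m['fy'],m['cy']],[0,0,1.]])
    p=cv2.undistortPoints(np.array([[uv]],float),K,np.array([m['k1'],0,0,0.]))[0,0]
    return np.array(m['xyz']),Rn.from_euler('xyz',m['rotation']).as_matrix()@np.array([p[0],p[1],1])
def onz(m,uv,z):
    o,d=ray(m,uv); return o+d*(z-o[2])/d[2]
def tri(m1,a,m2,b):
    o,d=ray(m1,a);p,e=ray(m2,b)
    s,t=np.linalg.lstsq(np.c_[d,-e],p-o,rcond=None)[0]
    A,B=o+s*d,p+t*e
    return (A+B)/2,np.linalg.norm(A-B)
E
python3 - <<'E'
import cv2
a=cv2.imread('pics/side0.png')[160:290,205:335]; cv2.imwrite('pics/s1.png',cv2.resize(a,None,fx=4.5,fy=4.5,interpolation=2))
a=cv2.imread('pics/scene0.png')[180:280,190:370]; cv2.imwrite('pics/c1.png',cv2.resize(a,None,fx=4.4,fy=4.4,interpolation=2))
E
```

```text
(no output)
```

View pics/s1.png

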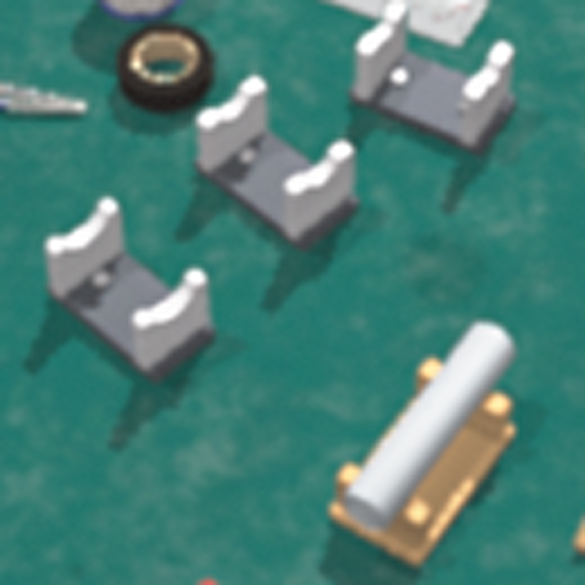

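View pics/c1.png

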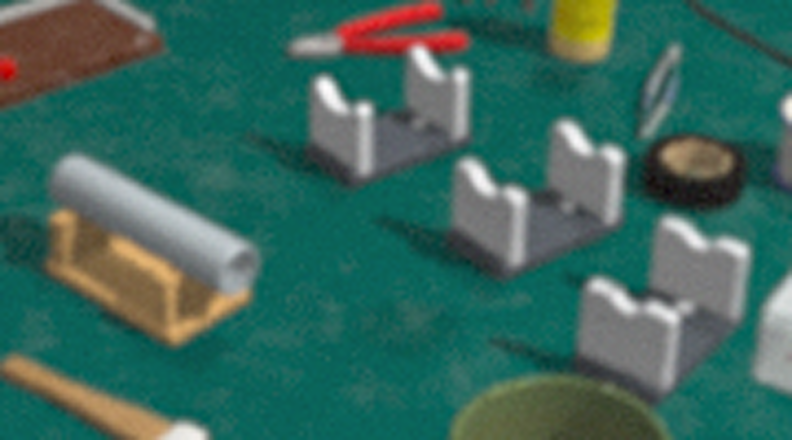

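```bash
python3 - <<'E'
from h import *
S,C=camera_model('side'),camera_model('scene')
s=lambda p:((p[0]+.5)/4.5-.5+205,(p[1]+.5)/4.5-.5+160)
c=lambda p:((p[0]+.5)/4.4-.5+190,(p[1]+.5)/4.4-.5+180)
np.set_printoptions(precision=4,suppress=True)
# order: leaf1 back, leaf1 front, leaf2 back, leaf2 front
G={'L':[(110,206),(53,246),(200,276),(140,322)],'M':[(260,80),(203,122),(345,148),(292,188)],'R':[(398,10),(363,50),(504,48),(468,100)]}
Q={'L':[(320,82),(364,106),(418,52),(460,72)],'M':[(466,164),(517,196),(566,126),(618,152)],'R':[(592,285),(668,316),(667,224),(742,246)]}
for k in G:
    for nm,m,pts in(('side',S,[s(p) for p in G[k]]),('scene',C,[c(p) for p in Q[k]])):
        P=np.array([onz(m,p,.05) for p in pts])
        if nm=='side': ax=(P[2]+P[3]-P[0]-P[1])/2
        else: ax=(P[2]+P[3]-P[0]-P[1])/2
        print(k,nm,P.mean(0),'leafgap',np.linalg.norm(ax),'yaw',np.degrees(np.arctan2(ax[1],ax[0])),'w',np.linalg.norm(P[0]-P[1]),np.linalg.norm(P[2]-P[3]))
for nm,m,pts in(('side',S,[s((493,338)),s((368,505))]),('scene',C,[c((60,178)),c((240,268))])):
    P=np.array([onz(m,p,.0418) for p in pts]);d=P[1]-P[0]
    print('tube',nm,P.mean(0),np.linalg.norm(d),np.degrees(np.arctan2(d[1],d[0])))
E
```

```text
L side [0.6147 0.0396 0.05  ] leafgap 0.07279644875246542 yaw 169.94278945205184 w 0.041608511884331394 0.04444877936319577
L scene [0.6187 0.0405 0.05  ] leafgap 0.07199169807106559 yaw -11.299568021724781 w 0.03890057192855776 0.035632838144704665
M side [ 0.6009 -0.084   0.05  ] leafgap 0.07257973748725961 yaw 169.26381121627742 w 0.04649095968011355 0.04264174983739015
M scene [ 0.6051 -0.083   0.05  ] leafgap 0.07472337798024221 yaw -9.920169402244815 w 0.04120858508144193 0.038679217994646
R side [ 0.5606 -0.191   0.05  ] leafgap 0.07165434988247352 yaw -175.59093989515793 w 0.03976191133442052 0.04793410551870814
R scene [ 0.5642 -0.1924  0.05  ] leafgap 0.07432591483265712 yaw 4.1527918548133105 w 0.041729039304032954 0.04043184097539547
tube side [0.4211 0.0263 0.0418] 0.12639112117268864 91.30943206589002
tube scene [0.4225 0.035  0.0418] 0.13301173027252808 -86.80522212437326
```

```bash
python3 - <<'E'
from h import *
S,C=camera_model('side'),camera_model('scene')
np.set_printoptions(precision=3,suppress=True)
for z in(0,): print('box base',onz(S,(408,148),z),onz(S,(322,108),z),onz(C,(420,380),z))
for z in (.15,.2): print('top',z,onz(S,(412,120),z),onz(S,(320,70),z),onz(S,(437,68),z), onz(C,(440,300),z),onz(C,(520,200),z))
print('mug',onz(S,(375,175),.09),onz(C,(318,285),.09))
E
```

```text
box base [ 0.374 -0.49   0.   ] [ 0.678 -0.501  0.   ] [ 0.388 -0.464  0.   ]
top 0.15 [ 0.37  -0.435  0.15 ] [ 0.687 -0.486  0.15 ] [ 0.406 -0.693  0.15 ] [ 0.403 -0.454  0.15 ] [ 0.827 -0.465  0.15 ]
top 0.2 [ 0.354 -0.376  0.2  ] [ 0.653 -0.424  0.2  ] [ 0.389 -0.62   0.2  ] [ 0.341 -0.466  0.2  ] [ 0.707 -0.476  0.2  ]
mug [ 0.377 -0.255  0.09 ] [ 0.371 -0.27   0.09 ]
```

>>> apply_moves(steps=[{"translation":[0.03,0.09,0.08],"rotation":[0,0,0.08]},{"translation":[0.1,0.18,0.16],"rotation":[0,0,0.17]},{"translation":[0.15,0.27,0.24],"rotation":[0,0,0.25]},{"translation":[0.2,0.37,0.32],"rotation":[0,0,0.34]},{"translation":[0.25,0.46,0.32],"rotation":[0,0,0.42]},{"translation":[0.3,0.55,0.32],"rotation":[0,0,0.51]},{"translation":[0.36,0.64,0.32],"rotation":[0,0,0.6]},{"translation":[0.41,0.74,0.32],"rotation":[0,0,0.68]},{"translation":[0.46,0.83,0.32],"rotation":[0,0,0.76]},{"translation":[0.51,0.92,0.32],"rotation":[0,0,0.85]}], jaw=-1, newtons=15)

```text
t: 0.93
eef_pos: [0.3109, -0.4182, 0.3063]
ee_rot: [3.141, 0.0, -2.42]
force: [1.4, -0.2, -0.9]
width: 0.0876
gripper_force: 0.0
```

>>> apply_moves(steps=[{"translation":[0.04,0.09,0],"rotation":[0,0,0.08]},{"translation":[0.07,0.18,0],"rotation":[0,0,0.17]},{"translation":[0.11,0.27,0],"rotation":[0,0,0.25]},{"translation":[0.14,0.37,0],"rotation":[0,0,0.34]},{"translation":[0.18,0.46,0],"rotation":[0,0,0.42]},{"translation":[0.21,0.55,0],"rotation":[0,0,0.51]},{"translation":[0.25,0.64,0],"rotation":[0,0,0.6]},{"translation":[0.29,0.74,0],"rotation":[0,0,0.68]},{"translation":[0.32,0.83,0],"rotation":[0,0,0.76]},{"translation":[0.36,0.92,0],"rotation":[0,0,0.85]}])

```text
t: 1.77
eef_pos: [0.4004, -0.1884, 0.3065]
ee_rot: [3.141, 0.0, -1.975]
force: [1.1, -0.4, 1.0]
width: 0.0878
gripper_force: 0.0
```

>>> apply_moves(steps=[{"translation":[0.01,0.09,-0.05],"rotation":[0,0,0.08]},{"translation":[0.02,0.18,-0.1],"rotation":[0,0,0.17]},{"translation":[0.03,0.27,-0.15],"rotation":[0,0,0.25]},{"translation":[0.04,0.36,-0.2],"rotation":[0,0,0.34]},{"translation":[0.05,0.45,-0.25],"rotation":[0,0,0.42]},{"translation":[0.06,0.54,-0.3],"rotation":[0,0,0.51]},{"translation":[0.07,0.63,-0.35],"rotation":[0,0,0.6]},{"translation":[0.08,0.72,-0.4],"rotation":[0,0,0.68]},{"translation":[0.09,0.8,-0.45],"rotation":[0,0,0.76]},{"translation":[0.1,0.88,-0.5],"rotation":[0,0,0.85]}])

```text
t: 2.6
eef_pos: [0.4253, 0.0314, 0.1809]
ee_rot: [3.142, 0.0, -1.529]
force: [0.8, 0.3, 0.2]
width: 0.0875
gripper_force: 0.0
```

```bash
python3 - <<'E'
from h import *
s=get_state();print(s['t'],s['eef_pos'],s['ee_rot'],s['q'],s['force'])
print(camera_model('wrist'))
f=grab_frame('wrist');cv2.imwrite('pics/w1.png',f)
E
```

```text
2.6 [0.42533728 0.03140375 0.18091979] [ 3.14154331e+00  1.40423855e-04 -1.52930828e+00] [ 5.39996119e-01 -2.48157277e-02 -5.72055129e-01 -1.72052943e-04
 -1.02353313e+00 -4.98418544e-01] [0.84243042 0.25768388 0.15880601]
{'fx': 320.7320972745764, 'fy': 320.7320972745764, 'cx': 280.5909034501433, 'cy': 211.58977372986777, 'k1': -0.06954258208903999, 'xyz': array([ 0.42884477, -0.05233905,  0.34053116]), 'rotation': array([ 2.83050674e+00,  1.87173732e-04, -3.10078099e+00])}
```

View pics/w1.png

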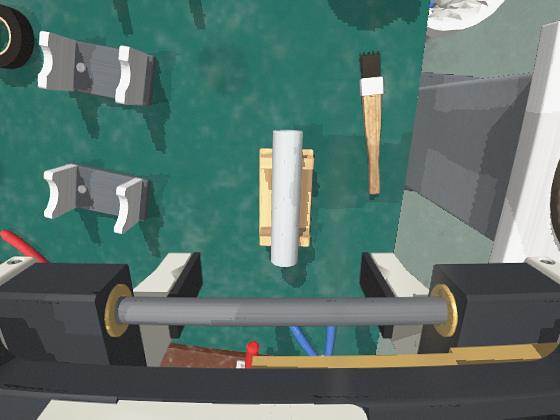

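```bash
python3 - <<'E'
from h import *
np.set_printoptions(precision=4,suppress=True)
W=camera_model('wrist'); f=cv2.imread('pics/w1.png'); 
r=f[120:275,255:320]; hsv=cv2.cvtColor(r,cv2.COLOR_BGR2HSV)
m=((hsv[...,1]<50)&(hsv[...,2]>110)).astype('uint8')*255
m=cv2.morphologyEx(m,cv2.MORPH_OPEN,np.ones((5,5)))
c=max(cv2.findContours(m,0,2)[0],key=cv2.contourArea)
b=cv2.boundingRect(c); print(b)
for fr in((.1,.9)):
    y=int(b[1]+fr*b[3]); xs=np.where(m[y])[0]; u=xs.mean()+255; print(xs.min()+255,xs.max()+255,y+120,onz(W,(u,y+120),.0418))
print('ends',onz(W,(288,b[1]+120),.05),onz(W,(285,b[1]+b[3]+120),.05),onz(W,(288,b[1]+120),.0418),onz(W,(285,b[1]+b[3]+120),.0418))
# rest: base board outline corners, upper board edges
for u in((260,150),(313,150),(261,246),(311,246)): print('rest',onz(W,u,.036))
E
```

```text
(16, 10, 32, 137)
272 302 143 [ 0.4215 -0.0212  0.0418]
271 297 253 [0.419  0.0886 0.0418]
ends [ 0.4214 -0.0334  0.05  ] [0.4176 0.1001 0.05  ] [ 0.4212 -0.0329  0.0418] [0.4172 0.1043 0.0418]
rest [ 0.4462 -0.0131  0.036 ]
rest [ 0.3967 -0.0153  0.036 ]
rest [0.4428 0.0844 0.036 ]
rest [0.3915 0.0822 0.036 ]
```

>>> apply_moves(steps=[{"translation":[-0.01,0.003,-0.08],"rotation":[0,0,-0.03]},{"translation":[-0.02,0.006,-0.16],"rotation":[0,0,-0.035]},{"translation":[-0.02,0.006,-0.24],"rotation":[0,0,-0.035]},{"translation":[-0.02,0.006,-0.32],"rotation":[0,0,-0.035]},{"translation":[-0.02,0.006,-0.4],"rotation":[0,0,-0.035]},{"translation":[-0.02,0.006,-0.48],"rotation":[0,0,-0.035]},{"translation":[-0.02,0.006,-0.54],"rotation":[0,0,-0.035]},{"translation":[-0.02,0.006,-0.59],"rotation":[0,0,-0.035]},{"translation":[-0.02,0.006,-0.62],"rotation":[0,0,-0.035]},{"translation":[-0.02,0.006,-0.632],"rotation":[0,0,-0.035]}])

```text
t: 3.48
eef_pos: [0.42, 0.0314, 0.0225]
ee_rot: [3.14, -0.001, -1.55]
force: [-0.2, -0.6, -0.2]
width: 0.0878
gripper_force: 0.0
```

>>> apply_moves(steps=[{"translation":[0,0,0],"rotation":[0,0,0]},{"translation":[0,0,0],"rotation":[0,0,0]},{"translation":[0,0,0],"rotation":[0,0,0]},{"translation":[0,0,0],"rotation":[0,0,0]},{"translation":[0,0,0],"rotation":[0,0,0]},{"translation":[0,0,0],"rotation":[0,0,0]},{"translation":[0,0,0],"rotation":[0,0,0]},{"translation":[0,0,0],"rotation":[0,0,0]},{"translation":[0,0,0],"rotation":[0,0,0]},{"translation":[0,0,0],"rotation":[0,0,0]}], jaw=1, newtons=25)

```text
t: 4.32
eef_pos: [0.4206, 0.0318, 0.0236]
ee_rot: [-3.142, 0.0, -1.55]
force: [0.5, -1.3, -0.5]
width: 0.0274
gripper_force: 25.0
```

>>> apply_moves(steps=[{"translation":[0,0,0.04],"rotation":[0,0,0]},{"translation":[0,0,0.12],"rotation":[0,0,0]},{"translation":[0,0,0.2],"rotation":[0,0,0]},{"translation":[0,0,0.28],"rotation":[0,0,0]},{"translation":[0,0,0.36],"rotation":[0,0,0]},{"translation":[0,0,0.44],"rotation":[0,0,0.13]},{"translation":[0,0,0.48],"rotation":[0,0,0.25]},{"translation":[0,0,0.5],"rotation":[0,0,0.38]},{"translation":[0,0,0.5],"rotation":[0,0,0.5]},{"translation":[0,0,0.5],"rotation":[0,0,0.63]}])

```text
t: 5.15
eef_pos: [0.4205, 0.0319, 0.1488]
ee_rot: [-3.141, 0.0, -1.217]
force: [0.0, -0.1, -1.9]
width: 0.0274
gripper_force: 25.0
```

>>> apply_moves(steps=[{"translation":[0.01,-0.02,0],"rotation":[0,0,0.1]},{"translation":[0.02,-0.04,0],"rotation":[0,0,0.2]},{"translation":[0.03,-0.06,0],"rotation":[0,0,0.3]},{"translation":[0.04,-0.08,0],"rotation":[0,0,0.4]},{"translation":[0.05,-0.1,0],"rotation":[0,0,0.5]},{"translation":[0.06,-0.12,0],"rotation":[0,0,0.6]},{"translation":[0.07,-0.14,0],"rotation":[0,0,0.7]},{"translation":[0.08,-0.16,0],"rotation":[0,0,0.8]},{"translation":[0.09,-0.18,0],"rotation":[0,0,0.9]},{"translation":[0.1,-0.2,0],"rotation":[0,0,1.0]}])

```text
t: 5.98
eef_pos: [0.4453, -0.0185, 0.1482]
ee_rot: [3.141, 0.001, -0.694]
force: [-0.2, 0.0, -1.9]
width: 0.0275
gripper_force: 25.0
```

>>> apply_moves(steps=[{"translation":[0.01,-0.02,0],"rotation":[0,0,0.1]},{"translation":[0.02,-0.04,0],"rotation":[0,0,0.2]},{"translation":[0.03,-0.06,0],"rotation":[0,0,0.3]},{"translation":[0.04,-0.08,0],"rotation":[0,0,0.4]},{"translation":[0.05,-0.1,0],"rotation":[0,0,0.5]},{"translation":[0.06,-0.12,0],"rotation":[0,0,0.6]},{"translation":[0.07,-0.14,0],"rotation":[0,0,0.7]},{"translation":[0.08,-0.16,0],"rotation":[0,0,0.8]},{"translation":[0.09,-0.18,0],"rotation":[0,0,0.9]},{"translation":[0.1,-0.2,0],"rotation":[0,0,1.0]}])

```text
t: 6.82
eef_pos: [0.4703, -0.0684, 0.1482]
ee_rot: [3.141, 0.001, -0.17]
force: [-0.1, -0.4, -2.3]
width: 0.0272
gripper_force: 25.0
```

```bash
python3 - <<'E'
from h import *
s=get_state();print(s['t'],s['eef_pos'],s['ee_rot'],s['force'],s['width'])
W=camera_model('wrist');print(W)
f=grab_frame('wrist');cv2.imwrite('pics/w2.png',f)
import pickle;pickle.dump(W,open('w2.pkl','wb'))
E
```

```text
6.8167 [ 0.47031378 -0.06843713  0.14816732] [ 3.14143314e+00  9.12555153e-04 -1.70498332e-01] [-0.14975563 -0.35810652 -2.2602537 ] 0.027167663927119393
{'fx': 320.7320972745764, 'fy': 320.7320972745764, 'cx': 280.5909034501433, 'cy': 211.58977372986777, 'k1': -0.06954258208903999, 'xyz': array([ 0.55275126, -0.0829223 ,  0.30769256]), 'rotation': array([ 2.82954496e+00, -5.55082162e-04, -1.74197902e+00])}
```

View pics/w2.png

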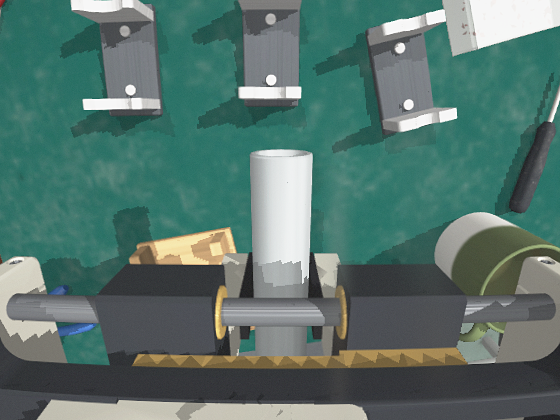

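```bash
python3 - <<'E'
from h import *
f=cv2.imread('pics/w2.png')[0:140,60:470]
cv2.imwrite('pics/w2c.png',cv2.resize(f,None,fx=1.95,fy=1.95,interpolation=2))
g=cv2.resize(f[:110,170:250],None,fx=5,fy=5,interpolation=2); cv2.imwrite('pics/w2d.png',g)
E
```

```text
(no output)
```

View pics/w2d.png

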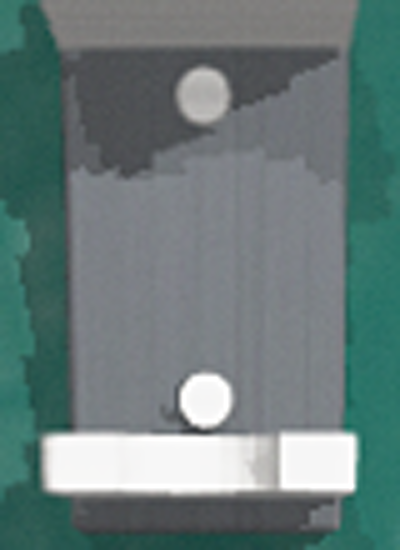

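```bash
python3 - <<'E'
from h import *
import pickle
np.set_printoptions(precision=4,suppress=True)
W=pickle.load(open('w2.pkl','rb'))
p=lambda x,y:(230+(x+.5)/5-.5,(y+.5)/5-.5)
l,r=onz(W,p(42,462),.05),onz(W,p(357,462),.05)
d=r-l; n=np.array([-d[1],d[0],0])/np.linalg.norm(d)
print('leaf',l,r,np.linalg.norm(d),'mid',(l+r)/2,'axis yaw',np.degrees(np.arctan2(n[1],n[0])),'centre',(l+r)/2+.036*n)
a,b=onz(W,p(205,400),.0115),onz(W,p(203,95),.0115)
e=b-a;print('screws',a,b,np.linalg.norm(e),np.degrees(np.arctan2(e[1],e[0])),(a+b)/2)
# base side edges
for x0,x1 in((70,62),(343,345)):
    a,b=onz(W,p(x0+3,420),.01),onz(W,p(x1,60),.01);e=b-a;print('edge',a,b,np.degrees(np.arctan2(e[1],e[0])))
# tube end sides at z guess (axis)
z=.148+.0182
t=onz(W,(281.5,152),z),onz(W,(281.5,225),z);print('tube',t)
E
```

```text
leaf [ 0.5706 -0.0533  0.05  ] [ 0.5623 -0.1005  0.05  ] 0.0479369586674396 mid [ 0.5665 -0.0769  0.05  ] axis yaw -9.908080793053173 centre [ 0.6019 -0.0831  0.05  ]
screws [ 0.5784 -0.0787  0.0115] [ 0.6261 -0.087   0.0115] 0.048455427537755315 -9.825318345960676 [ 0.6023 -0.0829  0.0115]
edge [ 0.5793 -0.0554  0.01  ] [ 0.636  -0.0649  0.01  ] -9.46712848283314
edge [ 0.5711 -0.1024  0.01  ] [ 0.6278 -0.1113  0.01  ] -8.896896060769397
tube (array([ 0.5347, -0.0803,  0.1662]), array([ 0.5012, -0.0745,  0.1662]))
```

>>> apply_moves(steps=[{"translation":[0.08,-0.01,0],"rotation":[0,0,0]},{"translation":[0.17,-0.02,0],"rotation":[0,0,0]},{"translation":[0.27,-0.03,0],"rotation":[0,0,0]},{"translation":[0.37,-0.04,0],"rotation":[0,0,0]},{"translation":[0.46,-0.05,0],"rotation":[0,0,0]},{"translation":[0.51,-0.055,-0.05],"rotation":[0,0,0]},{"translation":[0.527,-0.056,-0.13],"rotation":[0,0,0]},{"translation":[0.527,-0.056,-0.22],"rotation":[0,0,0]},{"translation":[0.527,-0.056,-0.3],"rotation":[0,0,0]},{"translation":[0.527,-0.056,-0.33],"rotation":[0,0,0]}])

```text
t: 7.7
eef_pos: [0.6001, -0.0822, 0.0625]
ee_rot: [3.14, 0.005, -0.175]
force: [-1.5, 0.5, -2.8]
width: 0.0273
gripper_force: 25.0
```

>>> apply_moves(steps=[{"translation":[0,0,-0.01],"rotation":[0,0,0]},{"translation":[0,0,-0.02],"rotation":[0,0,0]},{"translation":[0,0,-0.03],"rotation":[0,0,0]},{"translation":[0,0,-0.04],"rotation":[0,0,0]},{"translation":[0,0,-0.05],"rotation":[0,0,0]},{"translation":[0,0,-0.06],"rotation":[0,0,0]},{"translation":[0,0,-0.07],"rotation":[0,0,0]},{"translation":[0,0,-0.075],"rotation":[0,0,0]},{"translation":[0,0,-0.08],"rotation":[0,0,0]},{"translation":[0,0,-0.08],"rotation":[0,0,0]}])

```text
t: 8.53
eef_pos: [0.6022, -0.0822, 0.0458]
ee_rot: [3.142, 0.0, -0.173]
force: [-0.2, 0.7, -1.8]
width: 0.0273
gripper_force: 25.0
```

>>> apply_moves(steps=[{"translation":[0,0,-0.002],"rotation":[0,0,0]},{"translation":[0,0,-0.004],"rotation":[0,0,0]},{"translation":[0,0,-0.006],"rotation":[0,0,0]},{"translation":[0,0,-0.008],"rotation":[0,0,0]},{"translation":[0,0,-0.01],"rotation":[0,0,0]},{"translation":[0,0,-0.012],"rotation":[0,0,0]},{"translation":[0,0,-0.013],"rotation":[0,0,0]},{"translation":[0,0,-0.014],"rotation":[0,0,0]},{"translation":[0,0,-0.014],"rotation":[0,0,0]},{"translation":[0,0,-0.014],"rotation":[0,0,0]}])

```text
t: 9.37
eef_pos: [0.6024, -0.0822, 0.0426]
ee_rot: [3.142, 0.0, -0.173]
force: [0.4, 0.9, -1.5]
width: 0.0276
gripper_force: 25.0
```

>>> apply_moves(steps=[{"translation":[0,0,-0.001],"rotation":[0,0,0]},{"translation":[0,0,-0.002],"rotation":[0,0,0]},{"translation":[0,0,-0.003],"rotation":[0,0,0]},{"translation":[0,0,-0.004],"rotation":[0,0,0]},{"translation":[0,0,-0.005],"rotation":[0,0,0]},{"translation":[0,0,-0.006],"rotation":[0,0,0]},{"translation":[0,0,-0.006],"rotation":[0,0,0]},{"translation":[0,0,-0.006],"rotation":[0,0,0]},{"translation":[0,0,-0.006],"rotation":[0,0,0]},{"translation":[0,0,-0.006],"rotation":[0,0,0]}])

```text
t: 10.2
eef_pos: [0.6024, -0.0821, 0.0411]
ee_rot: [3.142, -0.0, -0.173]
force: [-0.3, -0.4, -1.7]
width: 0.027
gripper_force: 25.0
```

>>> apply_moves(steps=[{"translation":[0,0,-0.001],"rotation":[0,0,0]},{"translation":[0,0,-0.002],"rotation":[0,0,0]},{"translation":[0,0,-0.003],"rotation":[0,0,0]},{"translation":[0,0,-0.004],"rotation":[0,0,0]},{"translation":[0,0,-0.005],"rotation":[0,0,0]},{"translation":[0,0,-0.006],"rotation":[0,0,0]},{"translation":[0,0,-0.006],"rotation":[0,0,0]},{"translation":[0,0,-0.006],"rotation":[0,0,0]},{"translation":[0,0,-0.006],"rotation":[0,0,0]},{"translation":[0,0,-0.006],"rotation":[0,0,0]}])

```text
t: 11.03
eef_pos: [0.6024, -0.0822, 0.0396]
ee_rot: [3.142, -0.0, -0.173]
force: [0.7, -0.6, -0.6]
width: 0.0276
gripper_force: 25.0
```

>>> apply_moves(steps=[{"translation":[0,0,-0.001],"rotation":[0,0,0]},{"translation":[0,0,-0.001],"rotation":[0,0,0]},{"translation":[0,0,-0.002],"rotation":[0,0,0]},{"translation":[0,0,-0.002],"rotation":[0,0,0]},{"translation":[0,0,-0.002],"rotation":[0,0,0]},{"translation":[0,0,-0.003],"rotation":[0,0,0]},{"translation":[0,0,-0.003],"rotation":[0,0,0]},{"translation":[0,0,-0.003],"rotation":[0,0,0]},{"translation":[0,0,-0.003],"rotation":[0,0,0]},{"translation":[0,0,-0.003],"rotation":[0,0,0]}])

```text
t: 11.87
eef_pos: [0.6025, -0.0822, 0.0389]
ee_rot: [3.142, -0.0, -0.173]
force: [0.3, -0.9, 0.7]
width: 0.0274
gripper_force: 25.0
```

>>> apply_moves(steps=[{"translation":[0,0,-0.001],"rotation":[0,0,0]},{"translation":[0,0,-0.001],"rotation":[0,0,0]},{"translation":[0,0,-0.001],"rotation":[0,0,0]},{"translation":[0,0,-0.001],"rotation":[0,0,0]},{"translation":[0,0,-0.002],"rotation":[0,0,0]},{"translation":[0,0,-0.002],"rotation":[0,0,0]},{"translation":[0,0,-0.002],"rotation":[0,0,0]},{"translation":[0,0,-0.002],"rotation":[0,0,0]},{"translation":[0,0,-0.002],"rotation":[0,0,0]},{"translation":[0,0,-0.002],"rotation":[0,0,0]}])

```text
t: 12.7
eef_pos: [0.6025, -0.0823, 0.0388]
ee_rot: [3.141, -0.0, -0.173]
force: [-2.6, -1.4, 7.0]
width: 0.0275
gripper_force: 25.0
```

>>> apply_moves(steps=[{"translation":[0,0,0.001],"rotation":[0,0,0]},{"translation":[0,0.001,0.0015],"rotation":[0,0,0]},{"translation":[0,0.002,0.0015],"rotation":[0,0,0]},{"translation":[0,0.003,0.0015],"rotation":[0,0,0]},{"translation":[0.001,0.004,0.0015],"rotation":[0,0,0]},{"translation":[0.001,0.005,0.0015],"rotation":[0,0,0]},{"translation":[0.001,0.005,0.0015],"rotation":[0,0,0]},{"translation":[0.001,0.005,0.0015],"rotation":[0,0,0]},{"translation":[0.001,0.005,0.0015],"rotation":[0,0,0]},{"translation":[0.001,0.005,0.0015],"rotation":[0,0,0]}])

```text
t: 13.53
eef_pos: [0.6024, -0.0821, 0.0389]
ee_rot: [3.14, 0.0, -0.173]
force: [-1.3, -7.1, 5.4]
width: 0.0274
gripper_force: 25.0
```

>>> apply_moves(steps=[{"translation":[0,-0.001,0],"rotation":[0,0,0]},{"translation":[0,-0.002,0],"rotation":[0,0,0]},{"translation":[-0.001,-0.004,0],"rotation":[0,0,0]},{"translation":[-0.001,-0.005,0],"rotation":[0,0,0]},{"translation":[-0.001,-0.006,0],"rotation":[0,0,0]},{"translation":[-0.002,-0.008,0],"rotation":[0,0,0]},{"translation":[-0.002,-0.009,0],"rotation":[0,0,0]},{"translation":[-0.002,-0.01,0],"rotation":[0,0,0]},{"translation":[-0.002,-0.01,0],"rotation":[0,0,0]},{"translation":[-0.002,-0.01,0],"rotation":[0,0,0]}])

```text
t: 14.37
eef_pos: [0.6025, -0.0827, 0.0387]
ee_rot: [-3.141, -0.001, -0.173]
force: [-0.4, 5.8, 4.0]
width: 0.0276
gripper_force: 25.0
```

>>> apply_moves(steps=[{"translation":[0,0.001,0],"rotation":[0,0,0]},{"translation":[0,0.003,0],"rotation":[0,0,0]},{"translation":[0.001,0.005,0],"rotation":[0,0,0]},{"translation":[0.001,0.005,-0.001],"rotation":[0,0,0]},{"translation":[0.001,0.005,-0.002],"rotation":[0,0,0]},{"translation":[0.001,0.005,-0.002],"rotation":[0,0,0]},{"translation":[0.001,0.005,-0.002],"rotation":[0,0,0]},{"translation":[0.001,0.005,-0.002],"rotation":[0,0,0]},{"translation":[0.001,0.005,-0.002],"rotation":[0,0,0]},{"translation":[0.001,0.005,-0.002],"rotation":[0,0,0]}])

```text
t: 15.2
eef_pos: [0.6025, -0.0826, 0.0387]
ee_rot: [3.141, -0.0, -0.173]
force: [-0.7, -0.2, 7.0]
width: 0.0269
gripper_force: 25.0
```

Centred with no side force. I'll press a little more and hold for over a second.

>>> apply_moves(steps=[{"translation":[0,0,-0.0005],"rotation":[0,0,0]},{"translation":[0,0,-0.001],"rotation":[0,0,0]},{"translation":[0,0,-0.001],"rotation":[0,0,0]},{"translation":[0,0,-0.001],"rotation":[0,0,0]},{"translation":[0,0,-0.001],"rotation":[0,0,0]},{"translation":[0,0,-0.001],"rotation":[0,0,0]},{"translation":[0,0,-0.001],"rotation":[0,0,0]},{"translation":[0,0,-0.001],"rotation":[0,0,0]},{"translation":[0,0,-0.001],"rotation":[0,0,0]},{"translation":[0,0,-0.001],"rotation":[0,0,0]}])

```text
t: 16.03
eef_pos: [0.6025, -0.0826, 0.0387]
ee_rot: [3.141, -0.0, -0.173]
force: [-2.3, -0.2, 9.7]
width: 0.0273
gripper_force: 25.0
```

>>> apply_moves(steps=[{"translation":[0,0,0],"rotation":[0,0,0]},{"translation":[0,0,0],"rotation":[0,0,0]},{"translation":[0,0,0],"rotation":[0,0,0]},{"translation":[0,0,0],"rotation":[0,0,0]},{"translation":[0,0,0],"rotation":[0,0,0]},{"translation":[0,0,0],"rotation":[0,0,0]},{"translation":[0,0,0],"rotation":[0,0,0]},{"translation":[0,0,0],"rotation":[0,0,0]},{"translation":[0,0,0],"rotation":[0,0,0]},{"translation":[0,0,0],"rotation":[0,0,0]}])

```text
t: 16.87
eef_pos: [0.6025, -0.0826, 0.0387]
ee_rot: [3.141, -0.0, -0.173]
force: [-2.5, -0.6, 10.4]
width: 0.0275
gripper_force: 25.0
```

>>> apply_moves(steps=[{"translation":[0,0,0.001],"rotation":[0,0,0]},{"translation":[0,0,0.002],"rotation":[0,0,0]},{"translation":[0,0,0.003],"rotation":[0,0,0]},{"translation":[0,0,0.003],"rotation":[0,0,0]},{"translation":[0,0,0.003],"rotation":[0,0,0]},{"translation":[0,0,0.003],"rotation":[0,0,0]},{"translation":[0,0,0.003],"rotation":[0,0,0]},{"translation":[0,0,0.003],"rotation":[0,0,0]},{"translation":[0,0,0.003],"rotation":[0,0,0]},{"translation":[0,0,0.003],"rotation":[0,0,0]}])

```text
t: 17.7
eef_pos: [0.6025, -0.0825, 0.0387]
ee_rot: [3.141, -0.0, -0.173]
force: [1.8, -5.2, 3.3]
width: 0.0273
gripper_force: 25.0
```

>>> apply_moves(steps=[{"translation":[0,0,0],"rotation":[0,0,0]},{"translation":[0,0,0],"rotation":[0,0,0]},{"translation":[0,0,0],"rotation":[0,0,0]},{"translation":[0,0,0],"rotation":[0,0,0]},{"translation":[0,0,0],"rotation":[0,0,0]},{"translation":[0,0,0],"rotation":[0,0,0]},{"translation":[0,0,0],"rotation":[0,0,0]},{"translation":[0,0,0],"rotation":[0,0,0]},{"translation":[0,0,0],"rotation":[0,0,0]},{"translation":[0,0,0],"rotation":[0,0,0]}], jaw=-0.2)

```text
t: 18.53
eef_pos: [0.6024, -0.0822, 0.0387]
ee_rot: [-3.142, 0.0, -0.173]
force: [-0.9, -0.8, 0.2]
width: 0.0526
gripper_force: 0.0
```

>>> apply_moves(steps=[{"translation":[0,0,0.02],"rotation":[0,0,0]},{"translation":[0,0,0.06],"rotation":[0,0,0]},{"translation":[0,0,0.12],"rotation":[0,0,0]},{"translation":[0,0,0.18],"rotation":[0,0,0]},{"translation":[0,0,0.25],"rotation":[0,0,0]},{"translation":[0,0,0.32],"rotation":[0,0,0]},{"translation":[0,0,0.4],"rotation":[0,0,0]},{"translation":[-0.15,0,0.48],"rotation":[0,0,0]},{"translation":[-0.3,0,0.5],"rotation":[0,0,0]},{"translation":[-0.4,0,0.5],"rotation":[0,0,0]}])

```text
t: 19.37
eef_pos: [0.5008, -0.0823, 0.1661]
ee_rot: [-3.14, -0.003, -0.173]
force: [-0.7, -0.4, -0.5]
width: 0.0522
gripper_force: 0.0
```

```bash
python3 - <<'E'
from h import *
import numpy as np
print(get_state()['force'],get_state()['eef_pos'])
a=cv2.resize(grab_frame('wrist'),(400,300));b=cv2.resize(grab_frame('side')[140:300,190:400],(400,300))
c=cv2.resize(grab_frame('scene')[160:290,180:380],(400,300))
cv2.imwrite('pics/end.png',np.vstack([np.hstack([a,b]),np.hstack([c,c*0])]))
E
```

```text
[-0.65572523 -0.35579357 -0.5233976 ] [ 0.5008429  -0.08226244  0.16610691]
```

View pics/end.png

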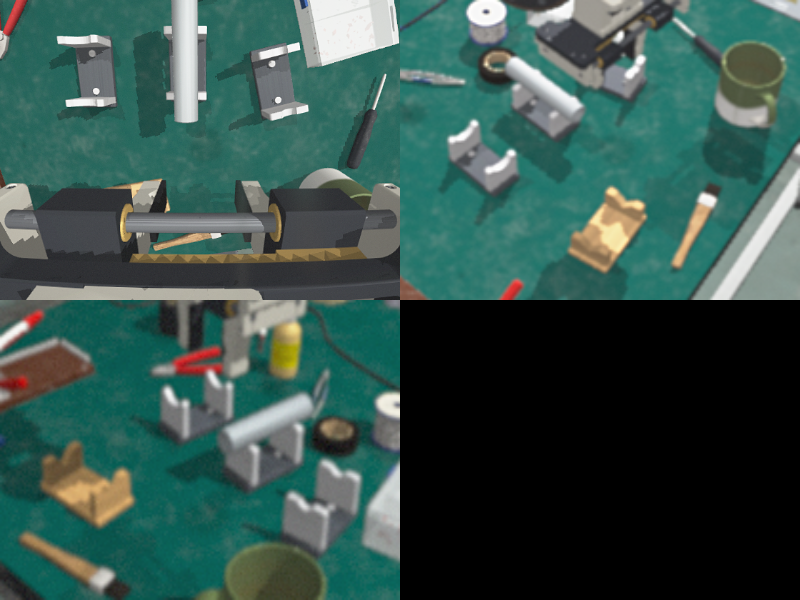

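The tube lies bedded across both leaves of the middle gauge (wrist panel, about (185,60)). Everything else is in place and the gripper is clear.

```bash
python3 -c "
from station import *
print(job_done())"
```

```text
the job is handed in; nothing more can be done
None
```

The middle gauge fits: I picked it by eye and tried the tube only there, where it bedded at about 57 mm with no rocking (0.6 mm sideways play). I pressed it at about 10 N for roughly 1.5 s, left it lying there, and handed the job in with the arm clear.

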